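Feeler gauge into the board stand's gap

TASK

We want to know which of the two wooden board stands takes a thin board. Take the feeler gauge by its wooden handle and, holding it upright and low over the worktop, slide its steel blade from the open front into the gap that it fits, fully home until the handle meets the stand. Leave it there, standing upright on the worktop.

Things in the scene. Friction and masses are not known exactly. Their poses are not given: they have to be found in the camera images.
- gauge: Feeler gauge, loose, 0.1-0.2 kg: upright dark wooden handle block 44 (x) x 28 (y) x 75 mm high; from its front (+x) face a flat upright steel blade sticks out, 75 mm long, 8 mm thick in y, 40 mm high, its lower edge level with the underside. Origin: centre of the handle's underside, on the worktop; z up. Grip the handle from above across its 28 mm (along y). Handle's front face: x = 22 mm.
- gauge_tip (a point): Middle of the blade's rounded front end: 97 mm ahead (+x) of the gauge's origin, 20 mm above its underside; axes as the gauge's.
- wide_stand: Light wooden stand, fixed, 110 (x) x 80 (y) mm: two cheeks 55 mm high, joined at the back (+x) by a wall 70 mm high. Gap between them 20 mm wide at y = 0, 95 mm deep in x, open at top and front (-x), worktop as floor, mouth edges rounded 8 mm: the blade fits. Origin: centre of underside; x points into the gap; front face x = -55 mm. Fully home: gauge origin x = -77, tip x = +20 mm.
- narrow_stand: The other light wooden stand, fixed, same outside shape, size and frame, but its gap is only 4 mm wide: the blade jams at its mouth. The two stands change places from start to start.

How it is judged:
By the outcome, as a careful person would: the job done as asked, in the order asked, and still so for the second after the job is handed in, with the robot touching nothing.
It also fails if it takes over 38 s, if anything falls off the work surface, if the arm or the gripper's body presses on something with over 40 N, if the wrist force passes 120 N, or if a joint passes its speed limit or range.

ROBOT

A 6-joint arm with a two-finger parallel gripper is mounted at the origin on a cart in front of the work surface, level with it; the furniture and walls round the work are solid. World frame = base frame: x ahead of the robot, y to its left, z up, the work surface at z = 0. Lengths are in mm, angles in rad, forces in N, time in s.
With the tool pointing down it reaches from about 300 to 775 mm from the base axis. Payload 14.6 kg.
Tool frame: the origin (TCP) lies at the very end of the fingers, on their centre line; the grasp point (between the pads) lies 19 mm behind it; z points along the fingers, y is the line along which they close (so a half turn about z gives the same grasp; the last joint's range is limited). The gripper opens to 94 mm and grips with 3 to 60 N. Pads are 16 mm wide; open, the fingers measure 119 mm over their backs; the gripper's body (75 mm by 177 mm) begins 78 mm behind the grasp point.
Start: joints at [1.076, 0.3, 1.521, -0, 1.321, -0.067], TCP at [228.175, 500.425, 205.446] pointing down, gripper open.
Joint ranges: [-3.03, 3.03], [-0.79, 2.21], [0.23, 2.52], [-1.04, 4.18], [0, 3.07], [-2.55, 2.55]. Speed limits (rad/s): [2.22, 2.22, 2.57, 3.14, 3.14, 3.14].

INTERFACE

Orientations are given as [roll, pitch, yaw] about the fixed x, y, z axes, in that order (R = Rz(yaw) Ry(pitch) Rx(roll)).
In Python, from cell import manip gives the robot as it stands.
- The arm moves only by the tool servo_tool, never from a script. Its argument "motion" is a list that holds one entry, the list of rows, each a list of 7 numbers: the shift along the world's x, y, z as a fraction of full scale, then the turn, a rotation vector about the world's x, y, z as a fraction of full scale, then the closure, from 0 (fully open) to 1 (shut). In form: [[[x, y, z, rx, ry, rz, gripper], ...]]. A call has 1 to 10 rows; each row is the pose to reach, as a shift and turn from the pose commanded when the call began, turning the shorter way round; what a row does not reach only later rows make up. Full scale, the value 1, is 0.5 m for a shift and pi rad for a turn. A row lasts 1/10 s, in which the tool goes at most 50 mm and 8.59 degrees, less where a joint would pass 70% of its speed; a pose out of reach is approached as far as the arm can. A call with a number of a shift or a turn outside -1 to 1 is refused whole. A call with a gripper value outside its range is refused whole. The fingers move at their own pace and stop on an object; "newtons" is the grip in N (left out, the last holds). Time passes only in rows, so rows that repeat a pose let the fingers close. It gives the time, the measured TCP pose, the force, the opening and the grip force at its end, in the units of the state.
- manip.read_state(): the state, without advancing time (a new reading comes with each control period).
- manip.camera(name): name is "side" or "top" or "wrist"; returns a dict with "frame" (384x512x3 uint8, red, green, blue), "range_z" (384x512 float32, mm along the optical axis (not along the pixel's ray), 0 where there is no reading), "vfov" (degrees; the focal length in pixels is half the picture's height over the tangent of half this angle, whatever the lens; pixels are square), "cx", "cy" (the principal point, pixels), "k1" (the pictures are not rectified: a ray, as slopes to the right and down, at radius r is drawn at 1 + k1 r^2 times it, then the intrinsics apply), "cam_to_world" (4x4, takes a point from camera to world coordinates). Camera axes: x right, y down, z forward; pixel columns grow to the right and rows downward; lengths in mm; the calibration is good to about 2 mm. A picture is of the moment at which its call begins.
- manip.sign_off(): hands the job in; it is judged then, once.
The state is a dict: "clock": time; "joints": joint angles; "qd": joint speeds; "effort": joint torques, N m; "eef_pos": TCP position; "eef_rot": TCP orientation; "wrist_force": force on the tool from outside, world axes, zero at the start; "moment": the same for the moment, N m; "finger_gap": finger opening in mm; "finger_force": force on a finger pad.
Only numpy, scipy, OpenCV 4.12 (cv2) and the standard library are available. Lean on these libraries where they do the work, as an engineer would, in place of code of your own. Each camera call takes 0.05 s, during which the arm holds its last target. There are 200 camera calls.

## Working session

There is one attempt and no reset: what is moved stays moved. The work goes in short steps, Python scripts to look and compute and a tool call to move; the robot and the scene stay as the last step left them, time stands still between calls to the robot, and variables do not carry over. Pictures are saved under pics/ and viewed, at most 10 in all, crops included, and the job is handed in when it is done.

Besides the shell and the picture viewer there is one more tool, called after "Request:" as a command line: name --argument value ..., lists and objects as JSON in quotes. servo_tool: Moves the arm, as the interface text tells. Its arguments: {"type":"object","properties":{"motion":{"type":"array"},"newtons":{"type":"number"}},"required":["motion"]}

```bash
mkdir -p pics; cat > h.py <<'E'
import numpy as np, cv2
from cell import manip
def cam(n):
    c=manip.camera(n); c['f']=192/np.tan(np.radians(c['vfov'])/2); return c
def slopes(c,uv):
    f=c['f']; K=np.array([[f,0,c['cx']],[0,f,c['cy']],[0,0,1.]])
    return cv2.undistortPoints(np.float64(uv).reshape(-1,1,2),K,np.array([c['k1'],0,0,0.])).reshape(-1,2)
def plane(c,uv,z):
    s=slopes(c,uv); M=np.array(c['cam_to_world']); d=np.c_[s,np.ones(len(s))]@M[:3,:3].T; o=M[:3,3]
    return o+d*((z-o[2])/d[:,2])[:,None]
def cloud(c):
    v,u=np.mgrid[0:384,0:512]; uv=np.c_[u.ravel(),v.ravel()]
    s=slopes(c,uv); zz=c['range_z'].ravel(); M=np.array(c['cam_to_world'])
    p=(np.c_[s,np.ones(len(s))]*zz[:,None])@M[:3,:3].T+M[:3,3]; p[zz==0]=np.nan
    return p.reshape(384,512,3)
E
python3 - <<'E'
from h import *
t=cam('top'); s=cam('side')
cv2.imwrite('pics/a.png',np.vstack([t['frame'][...,::-1],])) ; cv2.imwrite('pics/b.png',s['frame'][...,::-1])
np.save('top.npy',t,allow_pickle=True)
for c in (t,s): print(c['vfov'],c['cx'],c['cy'],c['k1'],np.round(c['cam_to_world'],3))
p=cloud(t); print([np.round(p[v,u]) for v,u in [(50,50),(190,256),(330,450)]])
print(manip.read_state())
E
```

```text
49.24459568952777 247.08975128046964 191.31134549330716 -0.08472184222772386 [[ 2.10000e-02 -9.98000e-01  6.30000e-02  4.97336e+02]
 [-1.00000e+00 -2.10000e-02 -1.20000e-02 -2.01390e+02]
 [ 1.30000e-02 -6.20000e-02 -9.98000e-01  8.85580e+02]
 [ 0.00000e+00  0.00000e+00  0.00000e+00  1.00000e+00]]
50.07224410343774 255.6654029537881 187.86340825017908 -0.007779271275152039 [[-9.45000e-01  2.68000e-01 -1.89000e-01  6.99911e+02]
 [ 3.27000e-01  7.72000e-01 -5.45000e-01  2.71297e+02]
 [-1.00000e-03 -5.77000e-01 -8.17000e-01  7.51576e+02]
 [ 0.00000e+00  0.00000e+00  0.00000e+00  1.00000e+00]]
[array([855., 228.,   7.]), array([ 556., -231.,    2.]), array([ 377., -435.,  431.])]
{'clock': 0.1, 'joints': array([ 1.07641320e+00,  3.00412394e-01,  1.52151207e+00, -1.22969201e-06,
        1.32065110e+00, -6.65771678e-02]), 'qd': array([-0.00117916, -0.00198981, -0.00037776,  0.00114772,  0.00153039,
        0.00119892]), 'effort': array([ 1.40149579e-03, -5.32639825e+01, -3.53287625e+01,  7.09608220e-02,
        2.34620314e-02, -2.35176043e-05]), 'eef_pos': array([228.06843466, 500.24276417, 204.94771284]), 'eef_rot': array([-3.14061184e+00, -6.42026995e-05,  2.71378696e+00]), 'wrist_force': array([ 0.37776056,  0.46775241, -0.95810005]), 'moment': array([-0.07086258,  0.02967941, -0.00034163]), 'finger_force': 0.0, 'finger_gap': 94.12350750527284}
```

View pics/a.png

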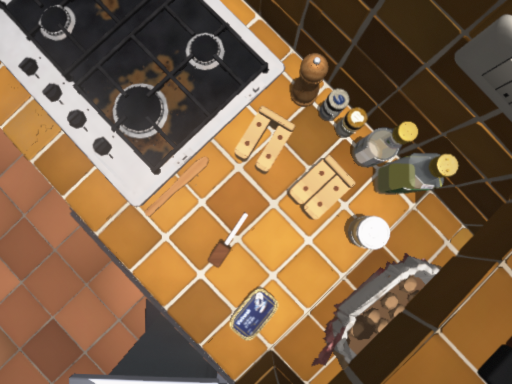

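View pics/b.png

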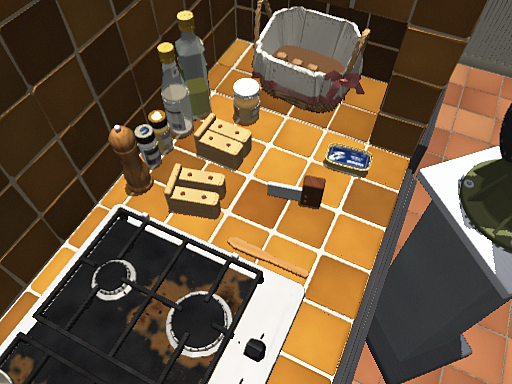

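Top view: gauge handle at about (219,254), with the blade pointing to (242,217). The stand at (265,138) has the wide gap, and the one at (322,188) has the narrow slit. In the side view the wide stand is at (195,190) and the gauge at (312,190).

```bash
cat > m.py <<'E'
from h import *
def obj(c,p,ctr,R,zlo,zhi,name):
    d=np.hypot(p[...,0]-ctr[0],p[...,1]-ctr[1]); m=(d<R)&(p[...,2]>zlo)&(p[...,2]<zhi)
    q=p[m]; 
    if len(q)<5: print(name,len(q)); return None
    (cx,cy),wh,a=cv2.minAreaRect(q[:,:2].astype(np.float32)); print(name,len(q),'z',np.round(np.median(q[:,2]),1),'rect',np.round([cx,cy,*wh,a],1),'med',np.round(np.median(q,0),1)); return q
E
python3 - <<'E'
from m import *
for n in ('top','side'):
    c=cam(n); p=cloud(c); print(n)
    if n=='top': 
        T={k:plane(c,[uv],z)[0] for k,uv,z in [('g',(219,254),75),('b',(238,225),40),('w',(265,138),55),('n',(322,188),55)]}
        print({k:np.round(v) for k,v in T.items()})
    fl=p[(np.hypot(p[...,0]-T['g'][0],p[...,1]-T['g'][1])<120)&(abs(p[...,2])<12)]; print('floor',np.median(fl[:,2]),fl[:,2].std())
    obj(c,p,T['g'],60,66,85,'handle'); obj(c,p,T['b'],50,30,48,'blade')
    obj(c,p,T['w'],85,47,61,'w cheeks'); obj(c,p,T['w'],85,64,80,'w back')
    obj(c,p,T['n'],80,47,61,'n cheeks'); obj(c,p,T['n'],80,64,80,'n back')
    if n=='top':
        im=cv2.resize(c['frame'][85:280,190:370,::-1],None,fx=3,fy=3,interpolation=cv2.INTER_CUBIC); cv2.imwrite('pics/c.png',im)
E
```

```text
top
{'g': array([ 426., -160.,   75.]), 'b': array([ 482., -195.,   40.]), 'w': array([ 657., -245.,   55.]), 'n': array([ 559., -361.,   55.])}
floor 0.16355702075827594 1.761766232368175
handle 329 z 75.0 rect [ 424.  -159.2   27.3   44.6   57.4] med [ 424.4 -159.7   75. ]
blade 157 z 40.4 rect [ 474.9 -188.5   18.9   74.8   62.5] med [ 472.  -190.8   40.4]
w cheeks 1439 z 55.4 rect [ 649.3 -240.2   80.2   96.7   59.8] med [ 649.7 -240.4   55.4]
w back 290 z 69.6 rect [ 696.6 -266.5   77.9   15.8   58.8] med [ 695.6 -265.8   69.6]
n cheeks 1835 z 55.4 rect [ 557.6 -356.3   80.7  103.    43.9] med [ 555.5 -354.5   55.4]
n back 312 z 69.8 rect [ 593.  -393.5   80.1   15.8   44.8] med [ 592.7 -392.6   69.8]
side
floor -0.3280109998689795 2.0430416571196677
handle 273 z 74.2 rect [ 426.  -157.4   29.    44.    59.3] med [ 427.1 -155.6   74.2]
blade 204 z 38.7 rect [ 473.6 -188.7   17.1   78.1   50.7] med [ 474.5 -187.8   38.7]
w cheeks 1323 z 54.8 rect [ 655.3 -242.5   82.6  108.6   59.6] med [ 653.1 -235.7   54.8]
w back 239 z 69.1 rect [ 696.9 -266.4   80.8   15.3   59.7] med [ 697.4 -263.9   69.1]
n cheeks 1255 z 54.8 rect [ 561.  -359.5   84.1  110.4   44. ] med [ 559.3 -352.9   54.8]
n back 181 z 69.2 rect [ 594.2 -392.    78.9   15.8   42.9] med [ 595.9 -390.3   69.2]
```

View pics/c.png

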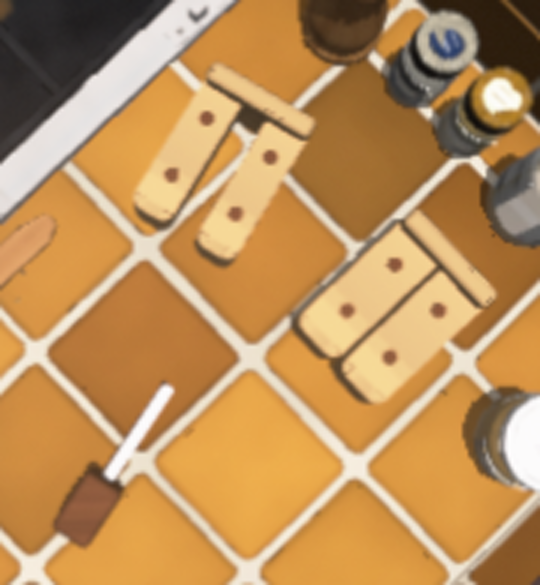

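The crop confirms the wide gap in the upper-left stand (crop (210,165)) and the slit in the right one (400,305). Next I'll refine the axes.

```bash
cat > f.py <<'E'
from m import *
def refine(c,p):
    q=obj(c,p,(655,-243),85,47,61,'cheeks'); b=obj(c,p,(655,-243),85,64,80,'back')
    a=np.radians(-30.2); o=np.array([650,-240.5])
    for _ in range(3):
        x=np.array([np.cos(a),np.sin(a)]); y=np.array([-x[1],x[0]])
        lx=(q[:,:2]-o)@x; ly=(q[:,:2]-o)@y; X=[];Y=[];W=[]
        for t in np.arange(-32,32,8):
            s=(lx>t)&(lx<t+8); l=ly[s]; up=l[l>0]; lo=l[l<0]
            X.append(t+4); Y.append((up.min()+lo.max())/2); W.append((up.min()-lo.max(),l.max(),l.min()))
        k=np.polyfit(X,Y,1); 
        a+=np.arctan(k[0]); o=o+y*k[1]
    print('yaw',np.degrees(a),'axis pt',o,'lx range',lx.min(),lx.max()); print(np.round(W,1).tolist())
    bx=(b[:,:2]-o)@x; print('back x range',bx.min(),bx.max(),'back ly',np.ptp((b[:,:2]-o)@y), 'mid',(((b[:,:2]-o)@y).max()+((b[:,:2]-o)@y).min())/2)
    g=obj(c,p,(475,-188.5),60,30,48,'bl'); h=obj(c,p,(425,-159),50,66,85,'h')
    l=cv2.fitLine(g[:,:2].astype(np.float32),cv2.DIST_HUBER,0,.01,.01).ravel(); print('blade yaw',np.degrees(np.arctan2(l[1],l[0])),'pt',l[2:], 'to handle',np.degrees(np.arctan2(*( (np.median(g,0)-h.mean(0))[[1,0]]))),h.mean(0))
E
python3 - <<'E'
from f import *
c=cam('top'); refine(c,cloud(c))
# colour-based side/top check of white blade
E
```

```text
cheeks 1438 z 55.4 rect [ 649.1 -240.2   80.1   96.2   59.8] med [ 649.5 -240.3   55.4]
back 293 z 69.7 rect [ 696.4 -266.4   77.8   15.2   58.9] med [ 695.6 -265.8   69.7]
yaw -30.206283041059454 axis pt [ 649.85294286 -240.75266947] lx range -49.00436962319202 47.179863265734845
[[20.7, 40.1, -39.9], [20.0, 39.9, -39.5], [20.1, 39.8, -39.8], [20.5, 40.1, -39.7], [20.2, 40.2, -39.4], [20.4, 40.1, -39.6], [20.1, 39.8, -39.9], [20.4, 40.2, -39.9]]
back x range 45.10902621301022 60.60744987079677 back ly 77.79057761859869 mid 1.2252859466158235
bl 160 z 40.1 rect [ 473.4 -191.9   19.    74.6   56.7] med [ 472.9 -190.8   40.1]
h 327 z 74.9 rect [ 423.9 -159.2   27.3   44.4   57.4] med [ 424.4 -159.6   74.9]
blade yaw -32.54259 pt [ 473.67422 -190.75705] to handle -32.74385067903204 [ 424.39206424 -159.60321197   74.85156264]
```

Request:
servo_tool --motion '[[[0.194,-0.66,0,0,0,-0.0444,0],[0.194,-0.66,0,0,0,-0.0444,0],[0.194,-0.66,0,0,0,-0.0444,0],[0.194,-0.66,0,0,0,-0.0444,0],[0.194,-0.66,0,0,0,-0.0444,0],[0.194,-0.66,0,0,0,-0.0444,0],[0.194,-0.66,0,0,0,-0.0444,0],[0.194,-0.66,0,0,0,-0.0444,0],[0.194,-0.66,0,0,0,-0.0444,0],[0.194,-0.66,0,0,0,-0.0444,0]]]'

```text
clock: 1.25
eef_pos: [325.0, 171.2, 205.4]
eef_rot: [3.142, -0.0, 2.575]
wrist_force: [-0.1, 0.1, -0.1]
finger_gap: 94.2
finger_force: 0.0
```

Request:
servo_tool --motion '[[[0.194,-0.654,-0.05,0,0,0,0],[0.194,-0.654,-0.05,0,0,0,0],[0.194,-0.654,-0.05,0,0,0,0],[0.194,-0.654,-0.05,0,0,0,0],[0.194,-0.654,-0.05,0,0,0,0],[0.194,-0.654,-0.05,0,0,0,0],[0.194,-0.654,-0.05,0,0,0,0],[0.194,-0.654,-0.05,0,0,0,0],[0.194,-0.654,-0.05,0,0,0,0],[0.194,-0.654,-0.05,0,0,0,0]]]'

```text
clock: 2.25
eef_pos: [422.4, -155.0, 180.4]
eef_rot: [3.142, -0.0, 2.576]
wrist_force: [-1.4, -0.1, 0.2]
finger_gap: 93.9
finger_force: 0.0
```

Request:
servo_tool --motion '[[[0,0,-0.05,0,0,0,0],[0,0,-0.1,0,0,0,0],[0,0,-0.15,0,0,0,0],[0,0,-0.19,0,0,0,0],[0,0,-0.23,0,0,0,0],[0,0,-0.26,0,0,0,0],[0,0,-0.28,0,0,0,0],[0,0,-0.295,0,0,0,0],[0,0,-0.295,0,0,0,0],[0,0,-0.295,0,0,0,0]]]'

```text
clock: 3.25
eef_pos: [422.5, -156.4, 33.5]
eef_rot: [3.142, 0.001, 2.575]
wrist_force: [0.4, -0.1, -0.2]
finger_gap: 93.8
finger_force: 0.0
```

Request:
servo_tool --motion '[[[0,0,0,0,0,0,0.5],[0,0,0,0,0,0,0.6],[0,0,0,0,0,0,0.7],[0,0,0,0,0,0,0.8],[0,0,0,0,0,0,0.9],[0,0,0,0,0,0,1],[0,0,0,0,0,0,1],[0,0,0,0,0,0,1],[0,0,0,0,0,0,1]]]' --newtons 25

```text
clock: 4.15
eef_pos: [422.2, -156.6, 32.9]
eef_rot: [-3.142, -0.0, 2.574]
wrist_force: [-0.7, -0.3, -0.4]
finger_gap: 28.2
finger_force: 25.0
```

```bash
python3 - <<'E'
from f import *
s=manip.read_state(); print(s['eef_pos'],s['eef_rot'],s['finger_gap'],s['finger_force'],s['wrist_force'],s['clock'])
c=cam('top'); p=cloud(c); g=obj(c,p,(480,-195),40,30,48,'bl')
cv2.imwrite('pics/d.png',cv2.resize(c['frame'][85:300,170:350,::-1],None,fx=2.5,fy=2.5)); 
E
```

```text
[ 422.1573175  -156.59211718   32.92892728] [-3.14155236e+00 -4.87522400e-05  2.57428660e+00] 28.23939763774785 24.99867171049118 [-0.68676048 -0.32619808 -0.44792576] 4.15
bl 146 z 40.6 rect [ 476.4 -192.5    7.9   70.    57.5] med [ 476.  -192.8   40.6]
```

View pics/d.png

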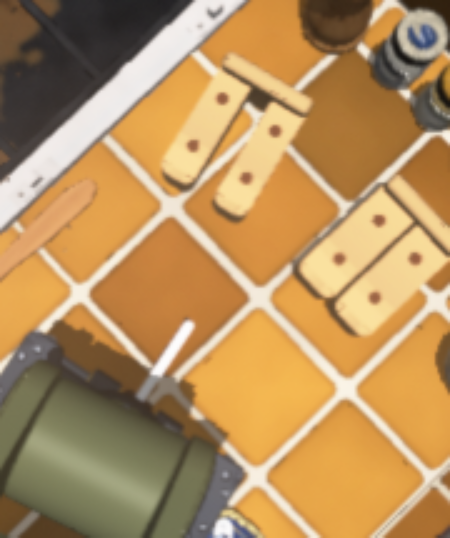

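Gripped (28.2 mm opening), and the blade lies along the expected axis. Next I lift 3 mm, turn +2.3° and go to the pre-insert point.

Request:
servo_tool --motion '[[[0,0,0.006,0,0,0,1],[0.02,0,0.006,0,0,0.003,1],[0.05,-0.002,0.006,0,0,0.006,1],[0.08,-0.003,0.006,0,0,0.009,1],[0.11,-0.004,0.006,0,0,0.0128,1],[0.14,-0.005,0.006,0,0,0.0128,1],[0.165,-0.006,0.006,0,0,0.0128,1],[0.18,-0.006,0.006,0,0,0.0128,1],[0.18,-0.006,0.006,0,0,0.0128,1],[0.18,-0.006,0.006,0,0,0.0128,1]]]'

```text
clock: 5.2
eef_pos: [511.9, -159.4, 35.7]
eef_rot: [-3.141, -0.001, 2.615]
wrist_force: [-0.4, -0.6, -0.6]
finger_gap: 27.8
finger_force: 25.0
```

```bash
cat > chk.py <<'E'
from m import *
import sys
s=manip.read_state(); print(s['eef_pos'],s['eef_rot'],s['finger_gap'],s['finger_force'],s['wrist_force'],s['clock'])
X=np.array([np.cos(np.radians(-30.2)),np.sin(np.radians(-30.2))]); Y=np.array([-X[1],X[0]])
O=np.array([654.4,-243.4])
c=cam('top'); p=cloud(c); l=(p[...,:2]-O); lx=l@X; ly=l@Y
m=(p[...,2]>33)&(p[...,2]<48)&(abs(ly)<9)&(lx>-160)&(lx<38)
q=np.c_[lx[m],ly[m],p[m][:,2]]; print(len(q),q.min(0),q.max(0),np.median(q,0),np.polyfit(q[:,0],q[:,1],1))
E
python3 chk.py
```

```text
[ 511.89172756 -159.4348822    35.7142061 ] [-3.14148950e+00 -5.78875016e-04  2.61476325e+00] 27.77525377312913 24.99829262495041 [-0.39075202 -0.55010443 -0.59649181] 5.2
95 [-111.19514729   -4.45566      33.99160723] [-65.6933095    3.59115125  45.84672338] [-88.75909644  -0.48820575  42.8954609 ] [-0.00352076 -0.80463178]
```

Request:
servo_tool --motion '[[[0.0173,-0.0101,0,0,0,0,1],[0.0346,-0.0201,0,0,0,0,1],[0.0519,-0.0302,0,0,0,0,1],[0.0692,-0.0402,0,0,0,0,1],[0.0864,-0.0503,0,0,0,0,1],[0.1037,-0.0604,0,0,0,0,1],[0.121,-0.0704,0,0,0,0,1],[0.1348,-0.0785,0,0,0,0,1],[0.1348,-0.0785,0,0,0,0,1],[0.1348,-0.0785,0,0,0,0,1]]]'

```text
clock: 6.25
eef_pos: [579.4, -198.8, 35.7]
eef_rot: [-3.142, -0.001, 2.614]
wrist_force: [0.4, 0.0, -0.7]
finger_gap: 27.6
finger_force: 25.0
```

```bash
python3 chk.py
```

```text
[ 579.40436425 -198.79315579   35.70690811] [-3.14151759e+00 -5.18410047e-04  2.61442360e+00] 27.59112386296693 24.99826490879059 [ 0.40615461  0.00862395 -0.74206436] 6.25
19 [ 2.6482171  -4.01603069 41.37501225] [12.47674188  3.15352093 46.47051743] [ 7.39032148 -0.44637322 43.46991576] [-0.02177384 -0.31294359]
```

Tip at about +12.5 mm and no contact. Next I lower by 2.5 mm, then creep forward.

Request:
servo_tool --motion '[[[0,0,-0.003,0,0,0,1],[0,0,-0.005,0,0,0,1],[0.0035,-0.002,-0.005,0,0,0,1],[0.0069,-0.004,-0.005,0,0,0,1],[0.0095,-0.0055,-0.005,0,0,0,1],[0.0112,-0.0065,-0.005,0,0,0,1],[0.0112,-0.0065,-0.005,0,0,0,1]]]'

```text
clock: 7.0
eef_pos: [585.3, -202.1, 33.4]
eef_rot: [-3.142, 0.0, 2.615]
wrist_force: [-0.1, 0.8, -2.0]
finger_gap: 27.7
finger_force: 25.0
```

Request:
servo_tool --motion '[[[0.0009,-0.0005,0,0,0,0,1],[0.0017,-0.001,0,0,0,0,1],[0.0017,-0.001,0,0,0,0,1]]]'

```text
clock: 7.3
eef_pos: [586.1, -202.6, 33.4]
eef_rot: [-3.142, 0.0, 2.615]
wrist_force: [0.5, -0.2, -1.5]
finger_gap: 28.1
finger_force: 25.0
```

Request:
servo_tool --motion '[[[0.0009,-0.0005,0,0,0,0,1],[0.0017,-0.001,0,0,0,0,1],[0.0017,-0.001,0,0,0,0,1]]]'

```text
clock: 7.6
eef_pos: [586.9, -203.1, 33.4]
eef_rot: [-3.142, 0.0, 2.614]
wrist_force: [0.6, 0.0, -1.8]
finger_gap: 28.0
finger_force: 25.0
```

Request:
servo_tool --motion '[[[0.0009,-0.0005,0,0,0,0,1],[0.0017,-0.001,0,0,0,0,1],[0.0017,-0.001,0,0,0,0,1]]]'

```text
clock: 7.9
eef_pos: [587.3, -203.2, 33.3]
eef_rot: [-3.142, -0.002, 2.614]
wrist_force: [-4.9, 2.6, 1.5]
finger_gap: 27.8
finger_force: 25.0
```

Request:
servo_tool --motion '[[[0.0009,-0.0005,0,0,0,0,1],[0.0017,-0.001,0,0,0,0,1],[0.0017,-0.001,0,0,0,0,1]]]'

```text
clock: 8.2
eef_pos: [587.5, -203.3, 33.3]
eef_rot: [-3.141, -0.004, 2.615]
wrist_force: [-11.2, 6.9, 6.4]
finger_gap: 28.0
finger_force: 25.0
```

```bash
python3 chk.py
```

```text
[ 587.45286948 -203.25957439   33.28818722] [-3.14146339 -0.00368329  2.61457833] 27.975825125741395 25.003252029418945 [-11.22362569   6.89010176   6.43447378] 8.2
7 [17.53801665 -3.77470824 38.62604749] [21.20427422  2.59816494 41.67239815] [19.63819602  0.11810497 39.64113115] [-0.27710545  5.14510995]
```

Handle meets the stand (about 13 N). I relax the push, set it down, release and retreat upward.

Request:
servo_tool --motion '[[[-0.0014,0.0008,-0.0008,0,0,0,1],[-0.0014,0.0008,-0.0008,0,0,0,1],[-0.0014,0.0008,-0.0008,0,0,0,0.65],[-0.0014,0.0008,-0.0008,0,0,0,0.6],[-0.0014,0.0008,-0.0008,0,0,0,0.5],[-0.0014,0.0008,-0.0008,0,0,0,0.4],[-0.0014,0.0008,-0.0008,0,0,0,0.3],[-0.0014,0.0008,-0.0008,0,0,0,0.3],[-0.0014,0.0008,-0.0008,0,0,0,0.3]]]'

```text
clock: 9.15
eef_pos: [587.9, -203.7, 33.0]
eef_rot: [-3.142, 0.0, 2.615]
wrist_force: [-0.4, -0.0, -0.7]
finger_gap: 65.9
finger_force: 0.0
```

Request:
servo_tool --motion '[[[0,0,0.03,0,0,0,0.3],[0,0,0.08,0,0,0,0.3],[0,0,0.14,0,0,0,0.3],[0,0,0.2,0,0,0,0.3],[0,0,0.26,0,0,0,0.3],[-0.1,0.1,0.32,0,0,0,0.3],[-0.2,0.2,0.34,0,0,0,0.3],[-0.25,0.3,0.34,0,0,0,0.3],[-0.3,0.4,0.34,0,0,0,0.3],[-0.3,0.4,0.34,0,0,0,0.3]]]'

```text
clock: 10.15
eef_pos: [440.1, -8.5, 204.0]
eef_rot: [3.141, 0.002, 2.614]
wrist_force: [0.2, 1.6, 0.1]
finger_gap: 65.6
finger_force: 0.0
```

Request:
servo_tool --motion '[[[0,0.1,0,0,0,0,0.3],[0,0.2,0,0,0,0,0.3],[0,0.2,0,0,0,0,0.3]]]'

```text
clock: 10.45
eef_pos: [440.9, 94.7, 204.1]
eef_rot: [3.14, 0.001, 2.62]
wrist_force: [-0.0, -0.5, 0.5]
finger_gap: 66.0
finger_force: 0.0
```

```bash
python3 chk.py; python3 - <<'E'
from m import *
c=cam('top'); p=cloud(c); q=obj(c,p,(588,-205),32,68,82,'handle')
X=np.array([np.cos(np.radians(-30.2)),np.sin(np.radians(-30.2))]);Y=np.array([-X[1],X[0]])
l=q[:,:2]-[654.4,-243.4]; print((l@X).min(),(l@X).max(),(l@Y).min(),(l@Y).max())
s=cam('side')['frame']
cv2.imwrite('pics/e.png',np.hstack([cv2.resize(c['frame'][85:285,190:340,::-1],(375,500)),cv2.resize(s[100:300,130:280,::-1],(375,500))]))
E
```

```text
[440.90991422  94.74889668 204.07862705] [3.13988651e+00 1.07959797e-03 2.62012289e+00] 66.0159146949983 0.0 [-0.01797386 -0.45348244  0.49941867] 10.45
144 [-97.29987895  -7.61053869  33.99385434] [21.12508552  4.48127102 46.73070432] [-15.33312388  -0.33475486  40.30394064] [ 0.00182842 -0.38355881]
handle 319 z 74.8 rect [ 589.3 -205.5   28.    43.8   59.6] med [ 589.3 -205.9   74.8]
-97.26652575883313 -53.46632158583044 -13.958596207291977 14.045089482224137
```

View pics/e.png

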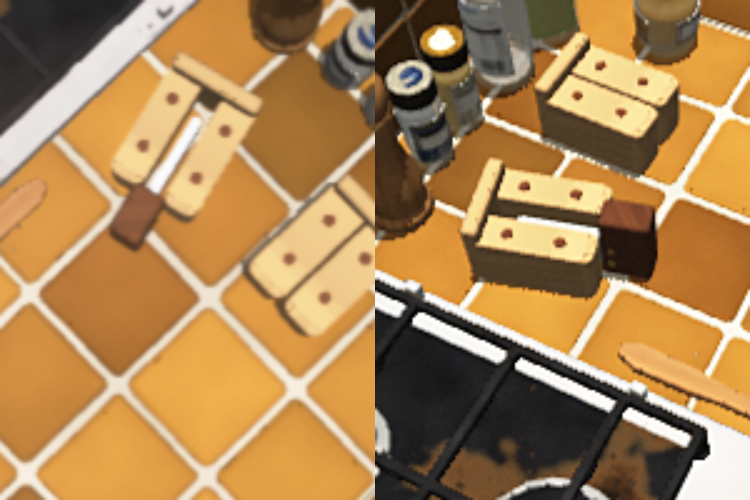

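Both views show the gauge upright, its blade inside the wide gap (left (180,155), right (560,225)) and its handle flush on the stand's front. Handing in.

```bash
python3 -c "
from cell import manip; print(manip.sign_off())"
```

```text
the job is handed in; nothing more can be done
None
```

The feeler gauge's blade is fully home in the wide stand (the left-hand one, seen from the robot), with the handle against the stand's front, standing upright and released; the job was handed in about 10.6 s into the 38 s limit.

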